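# Load the vial sampler and put its slide valve back on line

### The job

Load the vial sampler: pull its red slide-valve knob out until it clicks, then pick up the blue vial rack and set it (without dropping it) flat on the floor of the sampler's rectangular bay, lengthwise, either way round. Then press the orange hinged flap down over the rack until its catch holds it shut, and only after that push the red knob fully home. Keep the rack upright, and leave the jar, the bottle and the beaker where they stand.

Things in the scene. Friction and masses are not known exactly. Their poses are not given: they have to be found in the camera images.
- sampler: Vial sampler, fixed white unit. Origin on the worktop under the bay's centre; x away from the robot (at yaw 0), y left, z up. Base plate 12 mm thick, x -100 to 140, y -155 to 60 mm. Grey valve block on it: x -30 to 65, y -145 to -85, top z 70 mm (ports to 81). Posts at y +-43 mm: catch posts x 48 (12 x 8 mm, top z 64), hinge pillars x 82 to 132 (12 mm thick, top z 82).
- bay (a point): Centre of the bay's floor, 12 mm above the worktop; axes as the sampler's. The floor is 158 mm along x, 64 mm along y, inside an aluminium rim 7 mm high and 6 mm thick. The loaded rack's origin belongs here.
- knob_grip (a point): Middle of the red knob's grip, on its axis, 45 mm above the worktop; moves with the knob; at sampler x = -53, y = -115 mm when home. The grip is round, 30 mm diameter, 26 mm long along the sampler's x, with a rim (38 mm diameter, 6 mm thick) at the end nearest the robot.
- valve (a joint): Travel of the red knob in m: 0 = home (in), 0.040 = fully out along the sampler's -x, towards the robot; end stops at both. Two-way detent: resists with up to about 7 N plus drag in the first half of a stroke, then snaps by itself to the end. Starts home.
- flap_hinge (a point): Middle of the flap's hinge axis (parallel to the sampler's y), at sampler x = 95 mm, z = 70 mm. Axes as the sampler's.
- flap_edge (a point): Middle of the free edge of the flap, 85 mm from the hinge axis; moves with the flap.
- flap (a joint): Closing angle of the orange-framed flap in rad: about 0 = standing nearly upright (as at the start), 1.50 = shut (level, from the hinge towards the robot over the far half of the bay), stops at -0.15 and 1.50. Plate 85 x 66 x 5 mm, mid-plane through the hinge axis. Push its outer (far, later upper) face: resists with up to 0.6 N m; past 1.15 rad it snaps shut and stays.
- rack: Blue vial rack with vials fixed in it, 150 mm along its y, 56 mm along its x; rack body 33 mm high, vials up to 51 mm; 0.12 kg, origin at the centre of its underside. Starts standing on the worktop, right of the sampler. Grasp across its 56 mm.
- jar: Bystander: small clear jar with black lid, 45 mm diameter, 60 mm tall, left of the sampler; origin under its centre. Left of it, beyond about y = 0.38 m and x = 0.3 m, stands a tall fixed instrument: draw the arm back from its start before swinging right.
- bottle: Bystander: clear bottle with red cap, 63 mm diameter, 146 mm tall, behind and right of the sampler; origin under its centre.
- beaker: Bystander: clear beaker, 54 mm diameter, 65 mm tall, right of the rack; origin under its centre.

How it is judged:
On the way, in this order (a step that is already met when the one before it is completed fails the run):
1. the knob is pulled out to its outer detent while the flap is open (value of joint valve above 0.035 m and value of joint flap below 0.5 rad), for 0.2 s.
2. the rack stands flat in the bay, let go, with the knob still out and the flap open (all of step 1 and horizontal distance between rack and bay below 0.008 m and z of rack in the frame of bay below 0.004 m and angle between the y axis of rack and the x axis of sampler, either way round below 0.1 rad and angle between rack's own z axis and vertical below 0.06 rad and contact force between the fingers and rack below 0.1 N), for 0.2 s.
3. the flap is shut over the rack with the knob still out (horizontal distance between rack and bay below 0.008 m and z of rack in the frame of bay below 0.004 m and angle between the y axis of rack and the x axis of sampler, either way round below 0.1 rad and angle between rack's own z axis and vertical below 0.06 rad and value of joint flap above 1.42 rad and value of joint valve above 0.035 m), for 0.2 s.
4. the knob is pushed home (horizontal distance between rack and bay below 0.008 m and z of rack in the frame of bay below 0.004 m and angle between the y axis of rack and the x axis of sampler, either way round below 0.1 rad and angle between rack's own z axis and vertical below 0.06 rad and value of joint flap above 1.42 rad and value of joint valve below 0.005 m), for 0.2 s.
At the end, for the whole second after the job is handed in: Rack at rest on the bay floor (origin within 8 mm of the bay centre in plan, under 4 mm above its floor, long side within 0.10 rad of the bay's either way round, tilt under 0.06 rad), flap shut (over 1.42 rad), knob home (under 5 mm) (all of step 4 and linear speed of rack below 0.02 m/s); the robot touches nothing.
It fails at once if the small jar of caps is shifted more than 30 mm or tipped (distance of jar from where it was at the start of the episode above 0.03 m or angle between jar's own z axis and vertical above 0.4 rad).
It fails at once if the red-capped bottle is shifted more than 30 mm or tipped (distance of bottle from where it was at the start of the episode above 0.03 m or angle between bottle's own z axis and vertical above 0.4 rad).
It fails at once if the beaker is shifted more than 30 mm or tipped (distance of beaker from where it was at the start of the episode above 0.03 m or angle between beaker's own z axis and vertical above 0.4 rad).
It fails at once if the rack is tipped over (angle between rack's own z axis and vertical above 0.6 rad).
It fails at once if the rack is dropped (falls free of the fingers faster than 0.6 m/s) (contact force between the fingers and rack below 0.05 N and linear speed of rack above 0.6 m/s).
It also fails if it takes over 72 s, if anything falls off the work surface, if the arm or the gripper's body presses on something with over 40 N, if the wrist force passes 120 N, or if a joint passes its speed limit or range.

### The arm

A 6-joint arm with a two-finger parallel gripper is mounted at the origin on a cart in front of the work surface, level with it; the furniture and walls round the work are solid. World frame = base frame: x ahead of the robot, y to its left, z up, the work surface at z = 0. Lengths are in m, angles in rad, forces in N, time in s.
With the tool pointing down it reaches from about 0.275 to 0.75 m from the base axis. Payload 10.2 kg.
Tool frame: the origin (TCP) lies at the very end of the fingers, on their centre line; the grasp point (between the pads) lies 19 mm behind it; z points along the fingers, y is the line along which they close (so a half turn about z gives the same grasp; the last joint's range is limited). The gripper opens to 85 mm and grips with 20 to 120 N. Pads are 22 mm wide; open, the fingers measure 114 mm over their backs; the gripper's body (76 mm by 85 mm) begins 54 mm behind the grasp point. The pads swing forward as they close: fully open they stand 13 mm farther back than shut.
Start: joints at [0.94, 0.313, 1.498, -0, 1.331, -0.223], TCP at [0.208, 0.482, 0.231] pointing down, gripper open.
Joint ranges: [-2.94, 2.94], [-0.97, 2.17], [0.19, 2.56], [-1.23, 4.37], [0.02, 3.11], [-2.88, 2.88]. Speed limits (rad/s): [2.39, 2.39, 3.01, 3.14, 3.14, 3.14].

### API

Orientations are given as a rotation vector (axis times angle).
In Python, from cell import arm gives the robot as it stands.
- The arm moves only by the shell command python3 drive.py 'ROWS' [FORCE]. ROWS is a JSON list of rows, 1 to 20 of them, each of 5 numbers: the opening from 0.0 (shut) to 1.0 (fully open), then dx, dy, dz in m, then a turn about the tool's z in rad; each row is the pose to reach, as a shift and turn from the pose commanded when the command began, along the tool's axes at that moment; what a row does not reach only later rows make up. A row lasts 1/12 s, in which the tool goes at most 0.0417 m and 0.125 rad, less where a joint would pass 70% of its speed; a pose out of reach is approached as far as the arm can. The fingers move at their own pace and stop on an object; FORCE is the grip in N (left out, the last holds). Time passes only in rows, so rows that do not move let the fingers close. It prints the time, the measured TCP pose, the force, the opening and the grip force at its end.
- arm.state(): the state, without advancing time (a new reading comes with each control period).
- arm.grab_frame(name): name is "scene" or "top" or "wrist"; returns (picture, depth): 400x640x3 uint8, red, green, blue; 400x640 float32, m along the optical axis (not along the pixel's ray), 0 where there is no reading.
- arm.camera_info(name): a dict with "camera_matrix" (3x3 intrinsics, pixels), "cam_to_world" (4x4, takes a point from camera to world coordinates); the wrist camera has in their place "hand_eye" (4x4, takes a point from camera to tool coordinates, whose origin is the TCP and whose axes are the flange's). Camera axes: x right, y up, looking along -z (the intrinsics and any distortion apply to the point x, -y, -z); pixel columns grow to the right and rows downward; lengths in m; the calibration is good to about 2 mm. A picture is of the moment at which its call begins: read the wrist's pose just before it. camera_info takes no time and is no camera call.
- arm.job_done(): hands the job in; it is judged then, once.
The state is a dict: "clock": time; "joint_pos": joint angles; "joint_vel": joint speeds; "joint_torque": joint torques, N m; "position": TCP position; "tool_rot": TCP orientation; "ft_force": force on the tool from outside, world axes, zero at the start; "torque": the same for the moment, N m; "gripper_width": opening from 0.0 (shut) to 1.0 (fully open); "grip_force": force on a finger pad.
Only numpy, scipy, OpenCV 4.12 (cv2) and the standard library are available. Lean on these libraries where they do the work, as an engineer would, in place of code of your own. Each camera call takes 0.05 s, during which the arm holds its last target. There are 200 camera calls.

## Working session

There is one attempt and no reset: what is moved stays moved. The work goes in short steps, Python scripts to look and compute and a shell command to move; the robot and the scene stay as the last step left them, time stands still between calls to the robot, and variables do not carry over. Pictures are saved under pics/ and viewed, at most 10 in all, crops included, and the job is handed in when it is done.

```bash
ls; mkdir -p pics; python3 - <<'E'
from cell import arm
import cv2,numpy as np
s=arm.state();print(s)
for n in("scene","top"):
    p,d=arm.grab_frame(n);cv2.imwrite(f"pics/{n}0.png",p[:,:,::-1]);np.savez(f"/tmp/{n}0.npz",p=p,d=d)
    print(arm.camera_info(n))
print(arm.camera_info("wrist"))
E
```

```text
cell.py
drive.py
pics
{'clock': 0.0, 'joint_pos': array([ 9.39630551e-01,  3.13412880e-01,  1.49844835e+00, -4.72667374e-05,
        1.33102336e+00, -2.23363127e-01]), 'joint_vel': array([ 4.11941436e-04,  1.30283577e-03, -2.25117251e-04, -1.00665175e-03,
       -1.67149283e-03, -8.23596258e-05]), 'joint_torque': array([-2.92188670e-04, -4.12271011e+01, -2.59738612e+01, -2.27049891e-04,
        4.18175507e-03, -2.14848188e-05]), 'position': array([0.20805201, 0.48172106, 0.23074984]), 'tool_rot': array([-6.36028023e-01, -3.07603125e+00,  1.87652166e-03]), 'ft_force': array([ 0.05198365, -0.43353879,  0.33439652]), 'torque': array([-0.00154392,  0.0176406 , -0.02821776]), 'grip_force': 0.0, 'gripper_width': 1.0024102585678303}
{'camera_matrix': array([[390.37759186,   0.        , 316.05596138],
       [  0.        , 390.37759186, 203.47339566],
       [  0.        ,   0.        ,   1.        ]]), 'cam_to_world': array([[ 0.77546625,  0.36284718, -0.51671464, -0.08193973],
       [-0.63111611,  0.46951212, -0.61745512, -0.86949794],
       [ 0.01856194,  0.80492254,  0.5930895 ,  0.921
[... 332 characters left out ...]
9998136 , -0.01131738,  0.01564263, -0.03802351],
       [ 0.01348016,  0.17084799,  0.98520518,  1.19484334],
       [ 0.        ,  0.        ,  0.        ,  1.        ]])}
{'camera_matrix': array([[275.63475919,   0.        , 322.68326778],
       [  0.        , 275.63475919, 203.43622018],
       [  0.        ,   0.        ,   1.        ]]), 'hand_eye': array([[ 1.22422484e-03,  9.56242953e-01,  2.92571215e-01,
         7.51441152e-02],
       [ 9.99999228e-01, -1.10845257e-03, -5.61483597e-04,
        -9.23242926e-04],
       [-2.12613418e-04,  2.92571677e-01, -9.56243572e-01,
        -1.41592388e-01],
       [ 0.00000000e+00,  0.00000000e+00,  0.00000000e+00,
         1.00000000e+00]])}
```

View pics/top0.png

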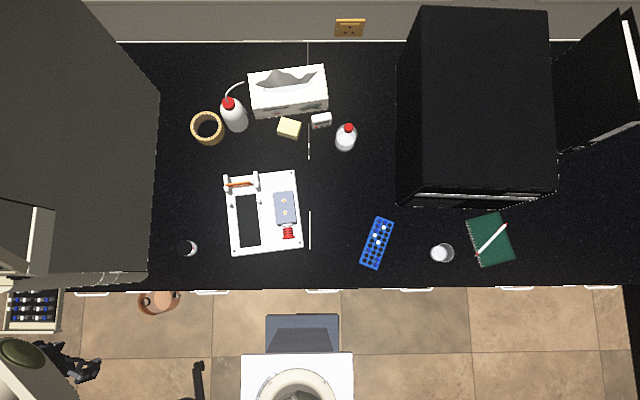

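View pics/scene0.png

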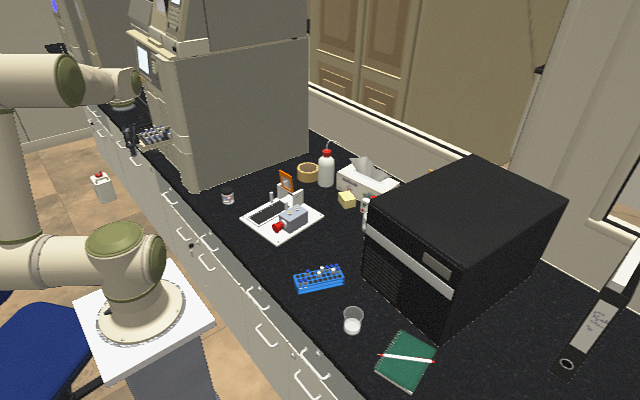

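The top view shows the white sampler plate (225–303, 170–257) with the red knob at (289, 232), the flap at (240, 184) and the rack at (376, 243). The jar is at (189, 247), the beaker at (441, 252) and the bottle at (346, 137). The scene view shows the flap upright, and a black oven stands to the right behind the rack.

```bash
cat > h.py <<'E'
import numpy as np,cv2
from cell import arm
from scipy.spatial.transform import Rotation as R
def cloud(d,K,T):
    v,u=np.mgrid[:d.shape[0],:d.shape[1]]
    P=np.stack([(u-K[0,2])/K[0,0]*d,-(v-K[1,2])/K[1,1]*d,-d],-1)
    return P@T[:3,:3].T+T[:3,3]
def planepts(px,K,T,z):
    px=np.asarray(px,float).reshape(-1,2)
    r=np.stack([(px[:,0]-K[0,2])/K[0,0],-(px[:,1]-K[1,2])/K[1,1],-np.ones(len(px))],-1)@T[:3,:3].T
    return T[:3,3]+r*((z-T[2,3])/r[:,2])[:,None]
def pose():
    s=arm.state();T=np.eye(4);T[:3,:3]=R.from_rotvec(s["tool_rot"]).as_matrix();T[:3,3]=s["position"];return T
def rect(pts):
    (c,s,a)=cv2.minAreaRect(np.float32(pts[:,:2]*1000));return np.round(c,1),np.round(s,1),round(a,1)
def big(m):
    cs,_=cv2.findContours(m.astype(np.uint8),cv2.RETR_EXTERNAL,cv2.CHAIN_APPROX_NONE);return max(cs,key=cv2.contourArea)[:,0]
E
python3 - <<'E'
from h import *
for n in("top","scene"):
    f=np.load(f"/tmp/{n}0.npz");p,d=f["p"].astype(int),f["d"];i=arm.camera_info(n);K,T=i["camera_matrix"],i["cam_to_world"]
    C=cloud(d,K,T);z=C[...,2];r,g,b=p[...,0],p[...,1],p[...,2]
    tab=(C[...,0]>.2)&(C[...,0]<.75)
    blue=(b>r+60)&(b>g+30)&tab&(C[...,1]<-.05)&(C[...,1]>-.4)
    c=big(blue);print(n,"rack depth",rect(C[blue&(z>.025)&(z<.04)]),"ray33",rect(planepts(c,K,T,.033)),"z",np.percentile(z[blue],[5,50,95]))
    red=(r>150)&(g<70)&(b<70)&tab&(z>.01)&(z<.1)&(C[...,0]<.55)&(abs(C[...,1])<.25)
    print("red",C[red].mean(0),C[red].min(0),C[red].max(0),red.sum())
    org=(r>150)&(g>60)&(g<150)&(b<80)&tab&(z>.06)&(C[...,0]<.7)&(abs(C[...,1])<.35)
    if org.sum():print("orange",C[org].mean(0),C[org].min(0),C[org].max(0),org.sum())
    w=(np.minimum(np.minimum(r,g),b)>150)&(z>.0)&(z<.03)&(C[...,0]>.25)&(C[...,0]<.6)&(abs(C[...,1]-.15)<.2)
    w=cv2.morphologyEx(w.astype(np.uint8),cv2.MORPH_OPEN,np.ones((3,3)))
    c=big(w);print("plate",rect(planepts(c,K,T,.012)),"z",np.median(z[w>0]),rect(C[c[:,1],c[:,0]]))
    for nm,x,y in(("jar",.33,.29),("beaker",.32,-.33),("bottle",.55,-.1)):
        m=(abs(C[...,0]-x)<.09)&(abs(C[...,1]-y)<.09)&(z>.02)&(z<.2)
        if m.sum():print(nm,C[m].mean(0),C[m].min(0),C[m].max(0))
E
```

```text
top rack depth (array([ 464.8, -234.9]), array([ 54.6, 150.6]), 68.0) ray33 (array([ 463.9, -234.6]), array([ 59.7, 151.4]), 67.5) z [0.00026789 0.03231144 0.05008154]
red [0.48808367 0.02279135 0.05567861] [0.47750091 0.00794351 0.04122294] [0.5061904  0.03654937 0.06227134] 28
orange [0.58222043 0.11597465 0.13783797] [ 0.39351044 -0.03802351  0.06007827] [0.62845191 0.18328713 1.19484334] 43
plate (array([520.9,  94.9]), array([158.9, 214.5]), 6.6) z 0.012096533983966928 (array([521.3,  95.5]), array([158.7, 215.4]), 6.6)
beaker [ 0.40865512 -0.38185555  0.04901471] [ 0.40641367 -0.41773805  0.02623191] [ 0.40996229 -0.24008788  0.06562519]
scene rack depth (array([ 462.9, -240.5]), array([ 59.2, 150.7]), 65.5) ray33 (array([ 457.9, -245. ]), array([ 91.5, 155.8]), 67.8) z [-0.00015138  0.02956746  0.0483217 ]
red [0.48844279 0.0144985  0.05706119] [0.47594853 0.00127    0.04947319] [0.50747619 0.02795643 0.06207585] 37
orange [0.61947183 0.14948082 0.12029487] [0.50257463 0.01687485 0.06124519] [0.63083169 0.18314583 0.15526461] 79
plate (array([511. ,  86.8]), array([149.9, 214.5]), 6.8) z 0.010463522505409717 (array([512.3,  90.9]), array([146. , 217.7]), 7.0)
beaker [ 0.40695616 -0.35205688  0.03884779] [ 0.39579263 -0.41995616  0.02011841] [ 0.40983027 -0.24048686  0.06465654]
```

```bash
python3 - <<'E'
from h import *
for n in("top","scene"):
    f=np.load(f"/tmp/{n}0.npz");p,d=f["p"].astype(int),f["d"];i=arm.camera_info(n);K,T=i["camera_matrix"],i["cam_to_world"]
    C=cloud(d,K,T);z=C[...,2];r,g,b=p[...,0],p[...,1],p[...,2]
    box=(C[...,0]>.3)&(C[...,0]<.7)&(abs(C[...,1]-.11)<.17)
    w=(z>.006)&(z<.025)&box
    c=big(cv2.morphologyEx(w.astype(np.uint8),cv2.MORPH_OPEN,np.ones((3,3))))
    q=C[w];print(n,"plate",rect(q),rect(planepts(c,K,T,.012)))
    (cx,cy),s,a=cv2.minAreaRect(np.float32(q[:,:2]))
    yaw=np.deg2rad(a if abs(a)<45 else a-90)
    Rz=np.array([[np.cos(yaw),-np.sin(yaw)],[np.sin(yaw),np.cos(yaw)]])
    o=np.array([cx,cy])-Rz@[.02,-.0475];print("yaw",yaw,"origin",o)
    L=(C[...,:2]-o)@Rz
    dark=(r+g+b<150)&(abs(L[...,0])<.1)&(abs(L[...,1])<.05)&(z<.03)
    c=big(dark);print("bay hole local",rect((planepts(c,K,T,.012)[:,:2]-o)@Rz),dark.sum())
    for nm,m in(("grey block",(z>.055)&(z<.085)&(abs(L[...,0]-.02)<.06)&(L[...,1]<-.07)&(L[...,1]>-.16)),("red",(r>150)&(g<70)&(b<70)&(z>.03)&(z<.08)&box)):
        print(nm,np.c_[L[m],z[m]].min(0).round(4),np.c_[L[m],z[m]].max(0).round(4))
    m=(z>.075)&(z<.17)&(L[...,0]>.06)&(L[...,0]<.2)&(abs(L[...,1])<.06)
    print("flap",np.c_[L[m],z[m]].min(0).round(4),np.c_[L[m],z[m]].max(0).round(4))
E
```

```text
top plate (array([547.2, 108.3]), array([287.5, 336.2]), 0.4) (array([561.1, 100.3]), array([238.9, 214.1]), 6.7)
yaw 0.007737367739534528 origin [0.52684192 0.1556433 ]
bay hole local (array([-72.3,  -0.1]), array([96. , 55.8]), 88.8) 166
grey block [-0.0393 -0.1569  0.0552] [ 0.0797 -0.0884  0.0826]
red [-0.0503 -0.1474  0.0412] [-0.0217 -0.1187  0.0623]
flap [ 0.0855 -0.0493  0.075 ] [0.143  0.0511 0.1594]
scene plate (array([559.6,  96. ]), array([243.6, 219.2]), 6.9) (array([558. ,  91.4]), array([240.6, 216.7]), 6.0)
yaw 0.11967767402057723 origin [0.53408688 0.14081627]
bay hole local (array([-109.5,  -66. ]), array([0., 0.]), 0.0) 11
grey block [-0.0397 -0.1468  0.0551] [ 0.0657 -0.0847  0.0817]
red [-0.0721 -0.1319  0.0495] [-0.0418 -0.1059  0.0621]
flap [ 0.0802 -0.0528  0.075 ] [0.1273 0.0484 0.1553]
```

```bash
cat >> h.py <<'E'
def go(p,ydeg=None):
    T=pose();d=T[:3,:3].T@(np.array(p)-T[:3,3]);y=np.degrees(np.arctan2(T[1,1],T[0,1]));t=0
    if ydeg is not None: t=-np.deg2rad((ydeg-y+90)%180-90)
    print("delta",d.round(4),"turn",round(t,3),"rows",np.ceil(max(np.linalg.norm(d)/.0417,abs(t)/.125)))
O=np.array([.5357,.1451]);YAW=np.deg2rad(6.7)
def S(x,y,o=O,yaw=YAW):
    return o+np.array([np.cos(yaw)*x-np.sin(yaw)*y,np.sin(yaw)*x+np.cos(yaw)*y])
E
python3 - <<'E'
from h import *
go([.24,.24,.25]);go([*S(-.09,-.045),.27],96.7)
E
python3 drive.py '[[1,-0.125,-0.209,-0.019,0],[1,-0.125,-0.209,-0.019,0],[1,-0.125,-0.209,-0.019,0],[1,-0.125,-0.209,-0.019,0],[1,-0.125,-0.209,-0.019,0],[1,-0.125,-0.209,-0.019,0],[1,-0.125,-0.209,-0.019,0],[1,-0.379,-0.263,-0.039,-0.525],[1,-0.379,-0.263,-0.039,-0.525],[1,-0.379,-0.263,-0.039,-0.525],[1,-0.379,-0.263,-0.039,-0.525],[1,-0.379,-0.263,-0.039,-0.525],[1,-0.379,-0.263,-0.039,-0.525],[1,-0.379,-0.263,-0.039,-0.525],[1,-0.379,-0.263,-0.039,-0.525],[1,-0.379,-0.263,-0.039,-0.525],[1,-0.379,-0.263,-0.039,-0.525]]'
python3 - <<'E'
from h import *
T=pose();p,d=arm.grab_frame("wrist");cv2.imwrite("pics/w1.png",p[:,:,::-1]);np.savez("/tmp/w1.npz",p=p,d=d,T=T)
print(T.round(4),arm.state()["joint_pos"].round(3),(d>0).mean())
E
```

```text
clock: 1.52
position: [0.4514, 0.0908, 0.2698]
tool_rot: [0.184, -3.135, -0.001]
ft_force: [-0.3, 0.3, -0.7]
gripper_width: 0.997
grip_force: 0.0
[[-9.931e-01 -1.172e-01 -1.200e-03  4.514e-01]
 [-1.172e-01  9.931e-01  3.000e-04  9.080e-02]
 [ 1.200e-03  5.000e-04 -1.000e+00  2.698e-01]
 [ 0.000e+00  0.000e+00  0.000e+00  1.000e+00]] [-0.056  0.141  1.612  0.     1.389 -1.745] 0.99594921875
```

View pics/w1.png

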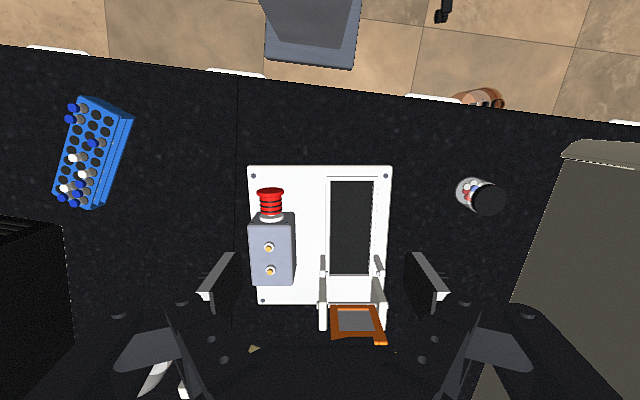

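The wrist view shows the plate (247–392, 165–305), the knob (270, 203), the dark bay floor (330–374, 180–275), the flap (357, 320), the rack (92, 152) and the jar (480, 195).

```bash
cat >> h.py <<'E'
def wrist(f,name=None):
    T=pose();p,d=arm.grab_frame("wrist");np.savez(f,p=p,d=d,T=T)
    if name: cv2.imwrite(name,p[:,:,::-1])
def wload(f):
    f=np.load(f);i=arm.camera_info("wrist");K=i["camera_matrix"];W=f["T"]@i["hand_eye"]
    return f["p"].astype(int),f["d"],K,W,cloud(f["d"],K,W)
E
python3 - <<'E'
from h import *
p,d,K,W,C=wload("/tmp/w1.npz");z=C[...,2];r,g,b=p[...,0],p[...,1],p[...,2]
v,u=np.mgrid[:400,:640]
print("table z",np.median(z[300:330,240:250]),np.median(z[100:150,200:230]))
white=(np.minimum(np.minimum(r,g),b)>140)&(u>240)&(u<400)&(v>160)&(v<300)
c=big(white);q=planepts(c,K,W,.012);print("plate",rect(q))
q=q[:,:2]
dark=(r+g+b<220)&(u>325)&(u<382)&(v>175)&(v<280)
c=big(dark);cc=planepts(c,K,W,.012);print("hole@12",rect(cc),c.min(0),c.max(0))
print("z hole/plate",np.median(z[190:260,340:365]),np.median(z[190:290,305:315]))
red=(r>110)&(g<70)&(b<70)&(u>250)&(u<290)&(v>180)&(v<225)
print("red",C[red].mean(0).round(4));L=(C[red][:,:2]-O)@np.array([[np.cos(YAW),-np.sin(YAW)],[np.sin(YAW),np.cos(YAW)]]);print("local",L.min(0),L.max(0),z[red].max(), L[z[red]>.055].mean(0))
blue=(b>r+60)&(b>g+20)&(u<140)
print("rack top",rect(C[blue&(z>.028)&(z<.038)]),np.percentile(z[blue],[50,95]))
# hole edges in sampler-local
RR=np.array([[np.cos(YAW),-np.sin(YAW)],[np.sin(YAW),np.cos(YAW)]])
print("hole local",rect((cc[:,:2]-O)@RR),"plate local",rect((q-O)@RR))
# jar, beaker
m=(u>450)&(u<510)&(v>170)&(v<220)&(z>.05)&(z<.07);print("jar",C[m].mean(0))
E
```

```text
table z -0.0018986540994242185 -0.0021100359438177008
plate (array([553.5,  94.8]), array([227.7, 220.4]), 6.8)
hole@12 (array([534.5, 143.8]), array([154.2,  63.1]), 6.7) [330 181] [373 273]
z hole/plate 0.011297119068185202 0.01096463673286277
red [0.4887 0.0244 0.0583]
local [-0.16545989 -0.13672236] [-0.03106964 -0.04480616] 0.4115103548155817 [-0.06155201 -0.11594799]
rack top (array([ 463.1, -238. ]), array([ 56.3, 150.8]), 67.7) [0.03122118 0.04945834]
hole local (array([-1.4, -1.1]), array([ 63.1, 154.2]), 90.0) plate local (array([ 11.8, -52. ]), array([227.7, 220.4]), 0.1)
jar [0.45239095 0.31376874 0.05798051]
```

```bash
sed -i 's/^O=.*;YAW/O=np.array([.5350,.1442]);YAW/' h.py; python3 - <<'E'
from h import *
go([*S(-.053,-.115),.12],96.7);go([*S(-.053,-.115),.024],96.7)
E
```

```text
delta [-0.0365 -0.0721  0.15  ] turn 0.001 rows 5.0
delta [-0.0366 -0.0721  0.246 ] turn 0.001 rows 7.0
```

```bash
python3 drive.py '[[1,-0.0365,-0.072,0.15,0],[1,-0.0365,-0.072,0.15,0],[1,-0.0365,-0.072,0.15,0],[1,-0.0365,-0.072,0.15,0],[1,-0.0365,-0.072,0.15,0],[1,-0.0365,-0.072,0.19,0],[1,-0.0365,-0.072,0.22,0],[1,-0.0365,-0.072,0.245,0],[1,-0.0365,-0.072,0.245,0],[0,-0.0365,-0.072,0.245,0],[0,-0.0365,-0.072,0.245,0],[0,-0.0365,-0.072,0.245,0],[0,-0.0365,-0.072,0.245,0],[0,-0.0365,-0.072,0.245,0],[0,-0.0365,-0.072,0.245,0],[0,-0.0365,-0.072,0.245,0]]' 50
python3 - <<'E'
from h import *
T=pose();wrist("/tmp/w2.npz","pics/w2.png")
E
```

```text
clock: 2.9
position: [0.4972, 0.023, 0.0267]
tool_rot: [-0.184, 3.134, -0.0]
ft_force: [-2.4, 1.8, 10.1]
gripper_width: 0.331
grip_force: 48.6
```

View pics/w2.png

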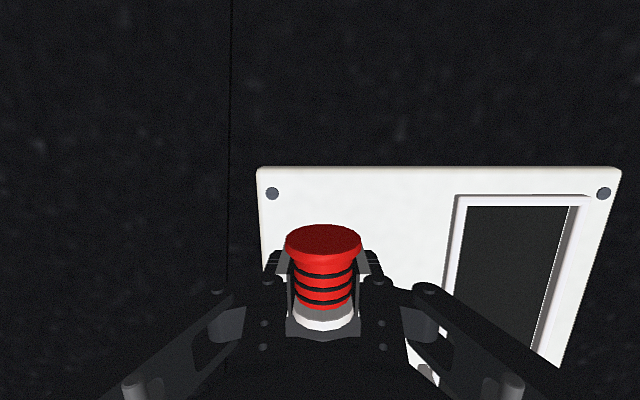

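The view shows the fingers closed on the knob at (322, 280), with the rim just behind them towards the robot. Now the pull.

```bash
python3 drive.py '[[0,0.008,0,-0.002,0],[0,0.016,0,-0.002,0],[0,0.024,0,-0.002,0],[0,0.032,0,-0.002,0],[0,0.040,0,-0.002,0],[0,0.042,0,-0.002,0],[0,0.042,0,-0.002,0],[0,0.042,0,-0.002,0]]'
```

```text
clock: 3.62
position: [0.4573, 0.0183, 0.0272]
tool_rot: [-0.182, 3.129, -0.0]
ft_force: [19.5, 5.3, -27.3]
gripper_width: 0.333
grip_force: 54.5
```

```bash
python3 drive.py '[[1,-0.002,0,0,0],[1,-0.002,0,0,0],[1,-0.002,0,0,0],[1,-0.002,0,0,0],[1,-0.002,0,0,0],[1,-0.002,0,-0.03,0],[1,-0.002,0,-0.07,0],[1,-0.002,0,-0.11,0],[1,-0.002,0,-0.15,0],[1,-0.002,0,-0.18,0],[1,-0.002,0,-0.18,0]]'
python3 - <<'E'
from h import *
go([.464,-.2365,.20],67.8)
wrist("/tmp/w3.npz")
p,d,K,W,C=wload("/tmp/w3.npz");z=C[...,2];r,g,b=p[...,0],p[...,1],p[...,2]
red=(r>110)&(g<70)&(b<70)&(z<.075)&(z>.03)&(abs(C[...,0]-.47)<.08)&(abs(C[...,1]-.02)<.06)
RR=np.array([[np.cos(YAW),-np.sin(YAW)],[np.sin(YAW),np.cos(YAW)]]);L=(C[red][:,:2]-O)@RR;print(red.sum(),np.percentile(L,[2,98],axis=0).round(4))
E
```

```text
clock: 4.53
position: [0.4589, 0.0179, 0.2132]
tool_rot: [-0.184, 3.126, -0.005]
ft_force: [0.1, 0.1, 0.9]
gripper_width: 1.0
grip_force: 0.0
delta [ 0.0248 -0.2532  0.0139] turn 0.505 rows 7.0
548 [[-0.1121 -0.1304]
 [-0.0821 -0.1017]]
```

The knob is out, with its rim at −112 mm as expected. Next is the rack.

```bash
python3 drive.py '[[1,0.025,-0.253,0.014,0.505],[1,0.025,-0.253,0.014,0.505],[1,0.025,-0.253,0.014,0.505],[1,0.025,-0.253,0.014,0.505],[1,0.025,-0.253,0.014,0.505],[1,0.025,-0.253,0.014,0.505],[1,0.025,-0.253,0.014,0.505],[1,0.025,-0.253,0.014,0.505],[1,0.025,-0.253,0.014,0.505]]'
python3 - <<'E'
from h import *
wrist("/tmp/w4.npz","pics/w4.png")
p,d,K,W,C=wload("/tmp/w4.npz");z=C[...,2];r,g,b=p[...,0],p[...,1],p[...,2]
blue=(b>r+60)&(b>g+20)&(abs(C[...,1]+.23)<.15)
m=blue&(z>.028)&(z<.038);q=rect(C[m]);print(q,arm.state()["joint_pos"].round(2), np.percentile(z[blue],[5,50,95]))
a=q[2]; c=q[0]/1000; go([*c,.1],a if q[1][0]<q[1][1] else a-90);go([*c,.012],a)
E
```

```text
clock: 5.33
position: [0.4611, -0.2352, 0.1922]
tool_rot: [-0.606, -3.081, -0.002]
ft_force: [-0.6, 1.2, 0.7]
gripper_width: 1.003
grip_force: 0.0
(array([ 463.2, -238.2]), array([ 54.3, 149.4]), 67.7) [-0.7   0.33  1.58  0.    1.23 -1.88] [0.0304586  0.0319489  0.04973249]
delta [-0.0032 -0.0026  0.0926] turn 0.002 rows 3.0
delta [-0.0033 -0.0027  0.1806] turn 0.002 rows 5.0
```

View pics/w4.png

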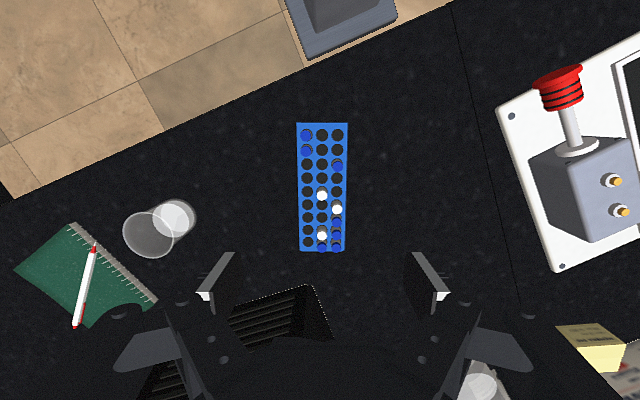

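The rack lies square between the fingers at (322, 187), and the beaker at (160, 230) is clear. I'll check the clearance to the black oven before descending.

```bash
python3 - <<'E'
from h import *
f=np.load("/tmp/top0.npz");i=arm.camera_info("top");A=cloud(f["d"],i["camera_matrix"],i["cam_to_world"]).reshape(-1,3)
f=np.load("/tmp/scene0.npz");i=arm.camera_info("scene");B=cloud(f["d"],i["camera_matrix"],i["cam_to_world"]).reshape(-1,3)
for P in(A,B):
    for lo,hi in((.07,.15),(.15,.25),(.25,.6)):
        m=(P[:,2]>lo)&(P[:,2]<hi)&(P[:,0]>.43)&(P[:,0]<.8)&(P[:,1]<-.2)&(P[:,1]>-.5);print(lo,m.sum(),P[m].min(0).round(3) if m.sum() else "", P[m].max(0).round(3) if m.sum() else "")
E
```

```text
0.07 841 [ 0.563 -0.499  0.07 ] [ 0.8   -0.296  0.15 ]
0.15 1445 [ 0.561 -0.5    0.15 ] [ 0.8   -0.296  0.25 ]
0.25 8951 [ 0.563 -0.5    0.25 ] [ 0.8   -0.297  0.315]
0.07 1113 [ 0.562 -0.5    0.07 ] [ 0.576 -0.304  0.15 ]
0.15 1611 [ 0.558 -0.5    0.15 ] [ 0.576 -0.304  0.25 ]
0.25 4725 [ 0.561 -0.5    0.25 ] [ 0.8   -0.303  0.312]
```

```bash
python3 drive.py '[[1,-0.003,-0.0025,0.04,0],[1,-0.003,-0.0025,0.08,0],[1,-0.003,-0.0025,0.115,0],[1,-0.003,-0.0025,0.145,0],[1,-0.003,-0.0025,0.165,0],[1,-0.003,-0.0025,0.18,0],[1,-0.003,-0.0025,0.18,0],[0,-0.003,-0.0025,0.18,0],[0,-0.003,-0.0025,0.18,0],[0,-0.003,-0.0025,0.18,0],[0,-0.003,-0.0025,0.18,0],[0,-0.003,-0.0025,0.18,0],[0,-0.003,-0.0025,0.18,0],[0,-0.003,-0.0025,0.18,0]]' 45
```

```text
clock: 6.55
position: [0.4641, -0.2393, 0.0151]
tool_rot: [0.604, 3.081, -0.001]
ft_force: [-0.7, 3.7, 7.4]
gripper_width: 0.624
grip_force: 45.9
```

```bash
python3 drive.py '[[0,0,0,-0.015,0],[0,0,0,-0.05,0],[0,0,0,-0.09,0],[0,0,0,-0.13,0],[0,0,0,-0.15,0],[0,0,0,-0.15,0],[0,0,0,-0.15,0]]'
python3 - <<'E'
from h import *
wrist("/tmp/w5.npz","pics/w5.png")
p,d,K,W,C=wload("/tmp/w5.npz");T=np.load("/tmp/w5.npz")["T"];r,g,b=p[...,0],p[...,1],p[...,2]
Q=(C-T[:3,3])@T[:3,:3]
blue=(b>r+60)&(b>g+20)&(abs(Q[...,0])<.15)&(abs(Q[...,1])<.06)
zz=Q[blue][:,2];print("tool z pct",np.percentile(zz,[5,25,50,75,95]))
h=np.median(zz);m=blue&(abs(Q[...,2]-h)<.004);print(rect(Q[m]))
for lo in(-.07,0,.03):
    k=m&(Q[...,0]>lo)&(Q[...,0]<lo+.03)
    if k.sum():print(lo,np.median(Q[k][:,2]))
go([*S(0,0),.16],96.7)
E
```

```text
clock: 7.13
position: [0.4636, -0.2393, 0.1645]
tool_rot: [0.605, 3.08, -0.002]
ft_force: [-0.2, -1.1, -1.1]
gripper_width: 0.623
grip_force: 47.9
tool z pct [-0.03459334 -0.01734418 -0.01677761 -0.01632463 -0.01570211]
(array([16.9, -0.4]), array([119.2,  55.1]), 0.0)
-0.07 -0.01625092690972703
0 -0.016635547062802493
0.03 -0.01668884719710497
delta [0.0782 0.3819 0.0031] turn -0.505 rows 10.0
```

View pics/w5.png

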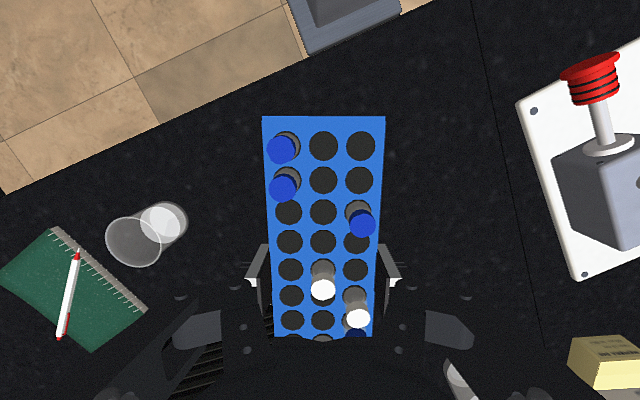

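The rack is held level and straight, with its near end at (323, 116) in view. I'll carry it over the bay, high enough to clear the bottle and the flap.

```bash
python3 - <<'E'
from h import *
go([*S(-.06,0),.21],96.7);go([*S(.0015,0),.21],96.7)
E
```

```text
delta [ 0.1308  0.3529 -0.0469] turn -0.505 rows 10.0
delta [ 0.0769  0.3826 -0.0469] turn -0.505 rows 10.0
```

```bash
python3 drive.py '[[0,0.131,0.353,-0.047,-0.505],[0,0.131,0.353,-0.047,-0.505],[0,0.131,0.353,-0.047,-0.505],[0,0.131,0.353,-0.047,-0.505],[0,0.131,0.353,-0.047,-0.505],[0,0.131,0.353,-0.047,-0.505],[0,0.131,0.353,-0.047,-0.505],[0,0.131,0.353,-0.047,-0.505],[0,0.131,0.353,-0.047,-0.505],[0,0.131,0.353,-0.047,-0.505],[0,0.131,0.353,-0.047,-0.505],[0,0.077,0.383,-0.047,-0.505],[0,0.077,0.383,-0.047,-0.505],[0,0.077,0.383,0,-0.505],[0,0.077,0.383,0.03,-0.505],[0,0.077,0.383,0.06,-0.505],[0,0.077,0.383,0.06,-0.505],[0,0.077,0.383,0.06,-0.505]]'
python3 - <<'E'
from h import *
wrist("/tmp/w6.npz","pics/w6.png")
go([*S(.0015,0),.05],96.7)
E
```

```text
clock: 8.68
position: [0.5363, 0.1431, 0.1023]
tool_rot: [0.182, -3.133, 0.0]
ft_force: [0.4, 0.2, -0.0]
gripper_width: 0.625
grip_force: 48.3
delta [0.0009 0.0011 0.0542] turn -0.001 rows 2.0
```

View pics/w6.png

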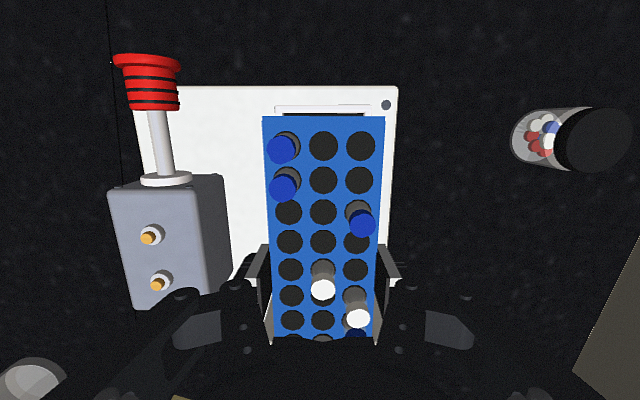

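The view shows the rack over the bay, with the bay's near rim as a white bar at rows 104–112 and columns 275–367. I'll measure the rim against the rack.

```bash
python3 - <<'E'
from h import *
p,d,K,W,C=wload("/tmp/w6.npz");T=np.load("/tmp/w6.npz")["T"];s=p.sum(2)
print(s[98:120,320]);print("row114",s[113,268:285],s[113,358:376]);
print("rowrim",s[108,268:285],s[108,358:376])
RR=np.array([[np.cos(YAW),-np.sin(YAW)],[np.sin(YAW),np.cos(YAW)]])
for px,z in(([320,112.5],.019),([320,112.5],.012),([320,104],.019),([275,108],.019),([368,108],.019)):
    print(px,z,((planepts([px],K,W,z)[0,:2]-O)@RR).round(4))
print("tcp local",((T[:2,3]-O)@RR).round(4),"cam",((W[:2,3]-O)@RR).round(3))
E
```

```text
[717 715 717 714 714 714 720 661 714 721 712 728 738 736 742  49  70 117
 303 370 354 349]
row114 [724 722 724 725 730 734 742 706 716 720 724 726 737 762 438 292  99] [ 12  16  20   2   1 143 463 675 729 724 724 729 728 694 719 721 716 722]
rowrim [726 726 725 721 726 749 465 648 721 724 726 730 714 709 714 710 711] [708 716 712 707 709 715 711 711 712 709 710 709 708 703 716 724 718 714]
[320, 112.5] 0.019 [-0.0795 -0.0038]
[320, 112.5] 0.012 [-0.0797 -0.0038]
[320, 104] 0.019 [-0.0857 -0.0038]
[275, 108] 0.019 [-0.0828 -0.0385]
[368, 108] 0.019 [-0.0828  0.0333]
tcp local [ 0.0012 -0.0013] cam [-0.074 -0.002]
```

```bash
python3 - <<'E'
import cv2
i=cv2.imread("pics/w6.png")[80:135,250:410];cv2.imwrite("pics/w6c.png",cv2.resize(i,None,fx=5,fy=5,interpolation=cv2.INTER_NEAREST))
E
```

```text
(no output)
```

View pics/w6c.png

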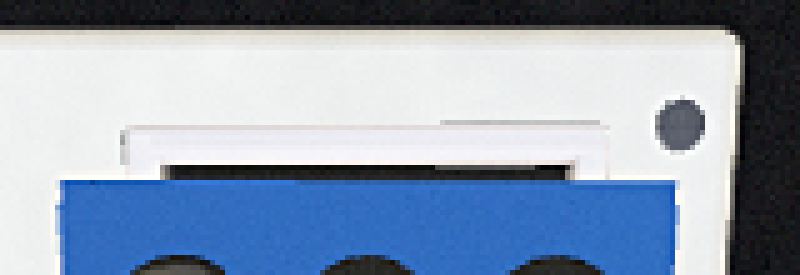

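The rim outline centres on column 323, the same as the rack, and the near gap is about 4.3 mm, so I can lower straight down.

```bash
python3 drive.py '[[0,0,0,0.02,0],[0,0,0,0.04,0],[0,0,0,0.055,0],[0,0,0,0.063,0],[0,0,0,0.067,0],[0,0,0,0.07,0],[0,0,0,0.072,0],[0,0,0,0.073,0],[0,0,0,0.073,0]]'
```

```text
clock: 9.48
position: [0.5372, 0.1443, 0.0308]
tool_rot: [-0.184, 3.135, -0.0]
ft_force: [-0.4, 0.2, -1.5]
gripper_width: 0.621
grip_force: 48.3
```

```bash
python3 drive.py '[[0,0,0,0.002,0],[0,0,0,0.003,0],[0,0,0,0.004,0],[0,0,0,0.004,0],[0,0,0,0.004,0]]'
```

```text
clock: 9.9
position: [0.5371, 0.1444, 0.0271]
tool_rot: [-0.184, 3.136, -0.0]
ft_force: [-3.2, 0.7, 7.2]
gripper_width: 0.626
grip_force: 48.8
```

The rack is on the floor with 7 N upward. Now release and rise.

```bash
python3 drive.py '[[1,0,0,0,0],[1,0,0,0,0],[1,0,0,0,0],[1,0,0,0,0],[1,0,0,0,0],[1,0,0,-0.02,0],[1,0,0,-0.05,0],[1,0,0,-0.09,0],[1,0,0,-0.13,0],[1,0,0,-0.17,0],[1,0.03,0,-0.21,0],[1,0.06,0,-0.24,0],[1,0.06,0,-0.24,0],[1,0.06,0,-0.24,0]]'
python3 - <<'E'
from h import *
wrist("/tmp/w7.npz","pics/w7.png")
p,d,K,W,C=wload("/tmp/w7.npz");z=C[...,2];r,g,b=p[...,0],p[...,1],p[...,2]
blue=(b>r+60)&(b>g+20)&(abs(C[...,1]-.145)<.06)
m=blue&(z>.035)&(z<.052);print("z",np.percentile(z[blue],[5,50,75]),rect(C[m]),"planar",rect(planepts(big(m),K,W,.045)))
L=(C[m][:,:2]-O)@np.array([[np.cos(YAW),-np.sin(YAW)],[np.sin(YAW),np.cos(YAW)]]);
for lo in(-.08,-.04,.0,.04):
    k=(L[:,0]>lo)&(L[:,0]<lo+.03);print(lo,np.median(z[m][k]))
org=(r>120)&(g>40)&(g<150)&(b<80)&(C[...,0]>.58)&(C[...,0]<.7)&(z>.06)
L=(C[org][:,:2]-O)@np.array([[np.cos(YAW),-np.sin(YAW)],[np.sin(YAW),np.cos(YAW)]]);print("flap",np.percentile(np.c_[L,z[org]],[3,97],axis=0).round(3))
for x,zz in((.15,.24),(.135,.125)):go([*S(x,0),zz],96.7)
E
```

```text
clock: 11.07
position: [0.477, 0.1374, 0.2688]
tool_rot: [-0.184, 3.131, -0.0]
ft_force: [0.4, 0.2, -0.7]
gripper_width: 1.0
grip_force: 0.0
z [0.04050349 0.0439266  0.04468365] (array([535.1, 143.7]), array([150.7,  54.4]), 6.5) planar (array([533.9, 143.5]), array([149.4,  54.1]), 6.7)
-0.08 0.04378733354452044
-0.04 0.04386222113773766
0.0 0.0436523190592738
0.04 0.043720303987315245
flap [[ 0.081 -0.032  0.08 ]
 [ 0.091  0.029  0.153]]
delta [-0.208   0.      0.0272] turn 0.0 rows 6.0
delta [-1.928e-01  1.000e-04  1.422e-01] turn 0.0 rows 6.0
```

View pics/w7.png

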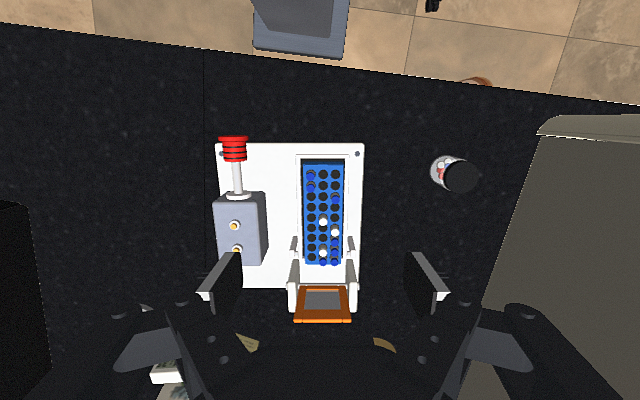

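The rack is flat in the bay, at (322, 212), and the flap is upright at (322, 304). I'll check the space behind the flap.

```bash
python3 - <<'E'
from h import *
RR=np.array([[np.cos(YAW),-np.sin(YAW)],[np.sin(YAW),np.cos(YAW)]])
for n in("top","scene"):
    f=np.load(f"/tmp/{n}0.npz");i=arm.camera_info(n);A=cloud(f["d"],i["camera_matrix"],i["cam_to_world"]).reshape(-1,3);A=A[(A[:,2]>.02)&(A[:,2]<.5)]
    L=np.c_[(A[:,:2]-O)@RR,A[:,2]]
    for y in(-.1,-.06,-.03,0,.03,.06,.1,.14):
        m=(abs(L[:,1]-y)<.02)&(L[:,0]>.11)&(L[:,0]<.3)
        if m.sum(): q=L[m];k=q[:,2]>.09;print(n,y,m.sum(),"minx",q[:,0].min().round(3),"maxz",q[:,2].max().round(3),"minx z>.09",q[k][:,0].min().round(3) if k.any() else "")
E
```

```text
top -0.1 5 minx 0.258 maxz 0.043 minx z>.09 
top -0.06 34 minx 0.11 maxz 0.086 minx z>.09 
top -0.03 160 minx 0.11 maxz 0.126 minx z>.09 0.285
top 0 291 minx 0.28 maxz 0.161 minx z>.09 0.281
top 0.03 175 minx 0.111 maxz 0.133 minx z>.09 0.284
top 0.06 139 minx 0.112 maxz 0.085 minx z>.09 
top 0.1 79 minx 0.252 maxz 0.053 minx z>.09 
top 0.14 51 minx 0.262 maxz 0.052 minx z>.09 
scene -0.06 60 minx 0.11 maxz 0.082 minx z>.09 
scene -0.03 167 minx 0.11 maxz 0.158 minx z>.09 0.278
scene 0 193 minx 0.277 maxz 0.16 minx z>.09 0.278
scene 0.03 70 minx 0.113 maxz 0.127 minx z>.09 0.285
scene 0.06 86 minx 0.113 maxz 0.052 minx z>.09 
scene 0.1 37 minx 0.248 maxz 0.049 minx z>.09 
scene 0.14 18 minx 0.278 maxz 0.046 minx z>.09
```

```bash
python3 drive.py '[[0,-0.202,0,0.02,0],[0,-0.202,0,0.02,0],[0,-0.202,0,0.02,0],[0,-0.202,0,0.02,0],[0,-0.202,0,0.02,0],[0,-0.202,0,0.02,0],[0,-0.202,0,0.02,0],[0,-0.202,0,0.06,0],[0,-0.202,0,0.1,0],[0,-0.202,0,0.13,0],[0,-0.202,0,0.145,0],[0,-0.202,0,0.145,0],[0,-0.202,0,0.145,0]]'
python3 - <<'E'
from h import *
s=arm.state();RR=np.array([[np.cos(YAW),-np.sin(YAW)],[np.sin(YAW),np.cos(YAW)]])
print(((s["position"][:2]-O)@RR).round(4),s["position"][2])
wrist("/tmp/w8.npz","pics/w8.png")
E
```

```text
clock: 12.2
position: [0.6774, 0.1609, 0.1215]
tool_rot: [0.184, -3.136, 0.0]
ft_force: [0.1, 1.4, 1.9]
gripper_width: 0.002
grip_force: 0.0
[0.1434 0.    ] 0.1215335133379228
```

View pics/w8.png

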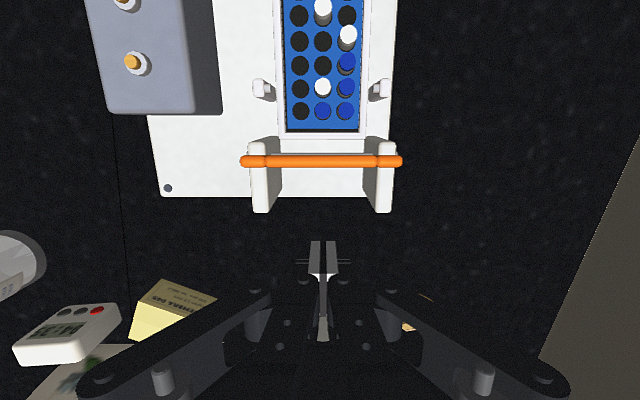

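The closed fingers at (322, 260) stand clear behind the upright flap at row 161, so I can push now.

```bash
python3 drive.py '[[0,0.02,0,0,0],[0,0.036,0,0,0],[0,0.046,0,0,0],[0,0.056,0,0.003,0],[0,0.066,0,0.008,0],[0,0.075,0,0.014,0],[0,0.082,0,0.021,0],[0,0.087,0,0.03,0],[0,0.09,0,0.037,0],[0,0.09,0,0.04,0],[0,0.09,0,0.04,0]]'
```

```text
clock: 13.17
position: [0.5889, 0.1505, 0.0825]
tool_rot: [-0.184, 3.134, 0.0]
ft_force: [-0.6, -0.7, -0.3]
gripper_width: -0.001
grip_force: 0.0
```

```bash
python3 drive.py '[[0,0,0,-0.04,0],[0,0,0,-0.08,0],[0,0.03,0,-0.12,0],[0,0.07,-0.01,-0.16,0],[0,0.11,-0.03,-0.18,0],[0,0.11,-0.03,-0.18,0],[0,0.11,-0.03,-0.18,0]]'
cat >> h.py <<'E'
RR=np.array([[np.cos(YAW),-np.sin(YAW)],[np.sin(YAW),np.cos(YAW)]])
def check(f):
    wrist(f);p,d,K,W,C=wload(f);z=C[...,2];r,g,b=p[...,0],p[...,1],p[...,2];L=np.c_[(C[...,:2].reshape(-1,2)-O)@RR,z.ravel()].reshape(400,640,3)
    near=(abs(L[...,0])<.16)&(L[...,1]>-.16)&(L[...,1]<.06)&(z<.2)
    for n,m in(("red",(r>110)&(g<70)&(b<70)&(z>.03)&(z<.075)),("orange",(r>120)&(g>40)&(g<150)&(b<80)&(z>.05)),("blue",(b>r+60)&(b>g+20)&(z>.03))):
        m=m&near;print(n,m.sum(),np.percentile(L[m],[2,50,98],axis=0).round(4).tolist() if m.sum() else "")
    m=near&(b>r+60)&(b>g+20)&(abs(z-.0435)<.004);print("rack",rect(C[m]))
E
python3 - <<'E'
from h import *
check("/tmp/w9.npz");s=arm.state();print(((s["position"][:2]-O)@RR).round(4),s["position"][2])
go([*S(-.145,-.115),.15],96.7);go([*S(-.145,-.115),.035],96.7)
E
```

```text
clock: 13.75
position: [0.4815, 0.1067, 0.2663]
tool_rot: [-0.182, 3.129, -0.002]
ft_force: [-0.9, -0.3, 0.5]
gripper_width: -0.004
grip_force: 0.0
red 437 [[-0.1124, -0.1296, 0.0334], [-0.1028, -0.1102, 0.0561], [0.0196, -0.0151, 0.0622]]
orange 440 [[-0.1117, -0.1285, 0.0518], [-0.0981, -0.1128, 0.0582], [0.0339, 0.0246, 0.0719]]
blue 1710 [[-0.075, -0.0272, 0.0382], [-0.0378, -0.004, 0.0439], [0.0156, 0.0258, 0.062]]
rack (array([507.8, 140.7]), array([95.8, 53.7]), 6.9)
[-0.0563 -0.0306] 0.2644557013818464
delta [ 0.0893 -0.0844  0.114 ] turn -0.001 rows 5.0
delta [ 0.09   -0.0843  0.229 ] turn -0.001 rows 7.0
```

```bash
python3 - <<'E'
from h import *
p,d,K,W,C=wload("/tmp/w9.npz");z=C[...,2];L=np.c_[(C[...,:2].reshape(-1,2)-O)@RR,z.ravel()].reshape(400,640,3);r,g,b=p[...,0],p[...,1],p[...,2]
m=(r>g+50)&(g>b+15)&(abs(L[...,1])<.04)&(L[...,0]>0)&(L[...,0]<.12)&(z>.055)&(z<.2)
for x in(.01,.03,.05,.07,.09):
    k=m&(abs(L[...,0]-x)<.01);print(x,k.sum(),np.median(z[k]) if k.sum() else "")
E
python3 drive.py '[[0,0.09,-0.084,0.08,0],[0,0.09,-0.084,0.08,0],[0,0.09,-0.084,0.08,0],[0,0.09,-0.084,0.08,0],[0,0.09,-0.084,0.12,0],[0,0.09,-0.084,0.16,0],[0,0.09,-0.084,0.2,0],[0,0.09,-0.084,0.229,0],[0,0.09,-0.084,0.229,0],[0,0.09,-0.084,0.229,0]]'
python3 - <<'E'
from h import *
s=arm.state();print(((s["position"][:2]-O)@RR).round(4),s["position"][2])
E
```

```text
0.01 80 0.0706079582263607
0.03 26 0.07078451803647465
0.05 18 0.07117316690493908
0.07 19 0.07099592917772729
0.09 20 0.07103104357114023
clock: 14.63
position: [0.4034, 0.014, 0.032]
tool_rot: [0.184, -3.134, -0.001]
ft_force: [-0.2, 1.0, 0.6]
gripper_width: -0.001
grip_force: 0.0
[-0.1459 -0.114 ] 0.03199118989194878
```

The flap is level at 71 mm, so it is shut. Now push the knob home.

```bash
python3 drive.py '[[0,-0.015,0,0,0],[0,-0.025,0,0,0],[0,-0.033,0,0,0],[0,-0.041,0,0,0],[0,-0.049,0,0,0],[0,-0.055,0,0,0],[0,-0.059,0,0,0],[0,-0.062,0,0,0],[0,-0.062,0,0,0],[0,-0.062,0,0,0]]'
```

```text
clock: 15.47
position: [0.4649, 0.0211, 0.0325]
tool_rot: [-0.184, 3.136, -0.0]
ft_force: [0.2, 0.8, -0.2]
gripper_width: 0.001
grip_force: 0.0
```

```bash
python3 drive.py '[[0,0.03,0,0,0],[0,0.05,0,-0.03,0],[0,0.06,0,-0.07,0],[0,0.06,0.02,-0.11,0],[0,0.05,0.05,-0.15,0],[0,0.02,0.08,-0.19,0],[0,0.0,0.08,-0.23,0],[0,0.0,0.08,-0.23,0],[0,0.0,0.08,-0.23,0]]'
python3 - <<'E'
from h import *
check("/tmp/w10.npz")
p,d,K,W,C=wload("/tmp/w10.npz");z=C[...,2];L=np.c_[(C[...,:2].reshape(-1,2)-O)@RR,z.ravel()].reshape(400,640,3);r,g,b=p[...,0],p[...,1],p[...,2]
m=(r>110)&(g<70)&(b<70)&(z>.03)&(z<.075)&(L[...,1]<-.08)&(L[...,1]>-.16)&(abs(L[...,0])<.15);print("knob x",np.percentile(L[m][:,0],[1,99]))
m=(r>g+50)&(g>b+15)&(abs(L[...,1])<.04)&(L[...,0]>0)&(L[...,0]<.12)&(z>.055)&(z<.2);print("flap z",np.percentile(z[m],[2,50,98]))
E
```

```text
clock: 16.22
position: [0.4581, 0.1016, 0.2669]
tool_rot: [-0.186, 3.127, -0.001]
ft_force: [0.4, 0.8, 0.4]
gripper_width: -0.002
grip_force: 0.0
red 346 [[-0.0727, -0.1303, 0.0332], [-0.0675, -0.1108, 0.054], [-0.0428, -0.0995, 0.0621]]
orange 350 [[-0.0721, -0.1274, 0.0512], [-0.0595, -0.1122, 0.0578], [0.0244, 0.0023, 0.0762]]
blue 1634 [[-0.0751, -0.0266, 0.0324], [-0.0382, -0.0025, 0.0439], [0.0168, 0.0259, 0.0622]]
rack (array([507.7, 140.5]), array([96. , 54.3]), 6.7)
knob x [-0.0727333  -0.04243565]
flap z [0.06739182 0.07020187 0.07183669]
```

The knob's rim is back at −72.7 mm, which is home. The flap is level and the rack hasn't moved.

```bash
python3 -c "
from cell import arm
print(arm.job_done())"
```

```text
the job is handed in; nothing more can be done
None
```

The job is handed in at about 16 s on the robot's clock: my last measurements show the rack flat in the bay, the flap shut and the knob home; the hand-in returned no verdict.

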